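# Prop the parts case open

## Robot

A 7-joint arm with a two-finger parallel gripper is mounted at the origin on the work surface. World frame = base frame: x ahead of the robot, y to its left, z up, the work surface at z = 0. Lengths are in m, angles in rad, forces in N, time in s.
With the tool pointing down it reaches from about 0.425 to 0.875 m from the base axis. Payload 8.4 kg.
Tool frame: the origin (TCP) lies midway between the tips of the shut fingers; the grasp point (between the pads) lies 19 mm behind it (env.grip_point_offset is the distance from the TCP to the grasp point, in m); z points along the fingers, y is the line along which they close (so a half turn about z gives the same grasp; the last joint's range is limited). The gripper opens to 87 mm and grips with 3 to 60 N. Pads are 19 mm wide; open, the fingers measure 117 mm over their backs; the gripper's body (75 mm by 190 mm) begins 51 mm behind the grasp point.
Start: joints at [-1.389, 0.333, 0.04, 1.465, -0.013, 1.343, -0.059], TCP at [0.18, 0.625, 0.223] pointing down, gripper open.
Joint ranges: [-2.58, 2.58], [-0.38, 2.09], [-1.3, 1.39], [0.25, 2.4], [-1.5, 4.64], [0.08, 2.09], [-2.65, 2.65]. Speed limits (rad/s): [2.22, 2.22, 2.79, 2.79, 3.14, 3.14, 3.14].

## Interface

Orientations are given as a unit quaternion [x, y, z, w].
In Python, from bench import env, eyes gives the robot as it stands.
- The arm moves only by the tool send_rows, never from a script. Its argument "moves" is a list of rows, each an object of numbers: "dx", "dy", "dz": the shift along the world's x, y, z in units of 0.25 m (1.0 is 0.25 m); "wx", "wy", "wz": the turn, a rotation vector about the world's x, y, z in units of 2 rad (1.0 is 2 rad); "grip": the closure, from 0 (fully open) to 1 (shut). In form: [{"dx": .., "dy": .., "dz": .., "wx": .., "wy": .., "wz": .., "grip": ..}, ...]. A call has 1 to 10 rows; each row is the pose to reach, as a shift and turn from the pose commanded when the call began; what a row does not reach only later rows make up. A row lasts 1/10 s, in which the tool goes at most 50 mm and 8.59 degrees, less where a joint would pass 70% of its speed; a pose out of reach is approached as far as the arm can. A call with a number of a shift or a turn outside -1 to 1 is refused whole. A call with a gripper value outside its range is refused whole. The fingers move at their own pace and stop on an object; "grip_force" is the grip in N (left out, the last holds). Time passes only in rows, so rows that repeat a pose let the fingers close. It gives the time, the measured TCP pose, the force, the opening and the grip force at its end, in the units of the state.
- env.read_state(): the state, without advancing time (a new reading comes with each control period).
- eyes.read_camera(name): name is "scene" or "top" or "wrist"; returns the picture (480x640x3 uint8, red, green, blue); there is no depth.
- eyes.camera_model(name): a dict with "fx", "fy", "cx", "cy" (pixels), "cam_to_world" (4x4, takes a point from camera to world coordinates). Camera axes: x right, y down, z forward; pixel columns grow to the right and rows downward; lengths in m; the calibration is good to about 2 mm. A picture is of the moment at which its call begins: read the wrist's pose just before it. camera_model takes no time and is no camera call; for the wrist camera it gives the pose at the moment of the call.
- env.hand_in(): hands the job in; it is judged then, once.
The state is a dict: "time_s": time; "joints": joint angles; "qvel": joint speeds; "effort": joint torques, N m; "eef_pos": TCP position; "eef_rot": TCP orientation; "force": force on the tool from outside, world axes, zero at the start; "torque": the same for the moment, N m; "opening": finger opening in m; "grasp_force": force on a finger pad.
Only numpy, scipy, OpenCV 4.12 (cv2) and the standard library are available. Lean on these libraries where they do the work, as an engineer would, in place of code of your own. Each camera call takes 0.05 s, during which the arm holds its last target. There are 200 camera calls.

## Task

The repair bench's blue-lidded parts case has to stand open. First take the brass tin off the lid and stand it on the blue mat, then raise the lid by its bar handle and press the red pad of the folding stay past straight, fully to its stop, so that the lid stays up by itself. Leave the other things on the bench where they are.

Things in the scene. Friction and masses are not known exactly. Their poses are not given: they have to be found in the camera images.
- case: Grey divided parts case fixed to the bench, 240 mm (its x) by 190 mm (its y), 80 mm high; origin at the centre of its underside, z up. Its blue lid is 246 x 192 x 12 mm (top 92 mm above the bench when closed), with its free edge at y = -97 mm. The folding stay is on the outside of its +x end.
- lid_hinge (a point): Middle of the lid's hinge line, which runs along the case's x at case y = +95 mm, z = 80 mm.
- lid_bar (a point): Middle of the steel bar handle of the lid: a round bar 10 mm thick and 110 mm long, parallel to the case's x, on two side arms, 40 mm clear out in front of the lid's free edge, 232 mm from the hinge line and 6 mm above it when closed. Axes turn with the lid. The bar can turn between gripping fingers.
- lid (a joint): Lid angle in rad: 0 closed, 1.40 as far up as the stay lets it go (stay straight). About 0.35 kg with a soft-close damper (2 N m s/rad): lift it at no more than about 0.4 rad/s. Let go without the stay locked, it sinks shut slowly (from 1.05 in some 8 s); only near the top (about 1.3 and up) does the stiff stay just hold it for the moment.
- stay_pad (a point): Centre of the round red pad (18 mm across, 28 mm long along case x) on the stay's elbow, at case x = 146 mm. Lid closed: case y = -117, z = 102 mm. Lid up: the elbow bulges to case -y and +z. Locked: case y = +1, z = 115 mm. Pressing it slowly towards case +y and -z (about 40 degrees off straight down, a few newtons) straightens the stay, lifts the lid its last bit and carries the elbow to its stop.
- stay_foot (a point): Pivot of the stay on the case end, case x = 134, y = -55, z = 80 mm. The lower steel link runs 66 mm from here to the elbow, the upper one 104 mm from the elbow to a pivot on the lid's edge 110 mm from the hinge line.
- stay (a joint): Angle of the stay's elbow in rad: 0 folded (lid closed), 3.01 straight, 3.26 locked against its stop beyond straight. It does not lock by itself: its stiff elbow must be pressed through.
- tin: Round brass tin, 46 mm across over its lid (upper 14 mm; 42 mm below), 36 mm tall, 0.09 kg, origin at the centre of its underside, z up; it stands on the closed lid of the case.
- mat: Blue mat fixed to the bench, 190 mm (its x) by 150 mm (its y), 4 mm thick; origin at the centre of its underside.
- bottle: Bystander, to be left alone: yellow bottle, 48 mm across, 110 mm tall.
- driver: Bystander, to be left alone: red-handled screwdriver, 160 mm.
- spool: Bystander, to be left alone: black ring-shaped spool, 52 mm across, 30 mm tall.
- phone: Bystander, to be left alone: black phone, 150 x 74 x 9 mm, lying flat.
- bin: Bystander, to be left alone: small white divided bin, 90 x 120 x 35 mm.
- jar: Bystander, to be left alone: amber jar, 60 mm across, 60 mm tall.
- brush: Bystander, to be left alone: brush with a wooden handle, 150 mm.
Things that resemble listed ones, but are neither listed nor needed, are in the scene too. What is shaped like the tin but white is not meant. Of the things shaped like the mat, the blue one is meant.

How it is judged:
By the outcome, as a careful person would: the job done as asked, in the order asked, and still so for the second after the job is handed in, with the robot touching nothing.
It also fails if it takes over 72 s, if anything falls off the work surface, if the arm or the gripper's body presses on something with over 40 N, if the wrist force passes 120 N, or if a joint passes its speed limit or range.

## Working session

There is one attempt and no reset: what is moved stays moved. The work goes in short steps, Python scripts to look and compute and a tool call to move; the robot and the scene stay as the last step left them, time stands still between calls to the robot, and variables do not carry over. Pictures are saved under pics/ and viewed, at most 10 in all, crops included, and the job is handed in when it is done.

Besides the shell and the picture viewer there is one more tool, called as name([rows], argument=value, ...), one row to a line, values as JSON. send_rows: Moves the arm, as the interface text tells. Shifts and turns lie within -1 to 1; 1 stands for 0.25 m of shift or 2 rad of turn. Its arguments: {"type":"object","properties":{"moves":{"type":"array"},"grip_force":{"type":"number"}},"required":["moves"]}

```bash
ls; mkdir -p pics; python3 - <<'E'
from bench import env, eyes
import cv2, numpy as np
for n in ("scene","top"):
    im=eyes.read_camera(n); cv2.imwrite(f"pics/{n}0.png",im[:,:,::-1])
    m=eyes.camera_model(n); print(n,m["fx"],m["fy"],m["cx"],m["cy"]); print(np.round(m["cam_to_world"],4))
print(env.read_state())
E
```

```text
pics
scene 542.9685106662171 542.9685106662171 317.05764486256766 240.6567242034525
[[ 0.4648  0.6313 -0.6207  1.3599]
 [ 0.8852 -0.3466  0.3104 -0.4508]
 [-0.0192 -0.6937 -0.72    1.0048]
 [ 0.      0.      0.      1.    ]]
top 575.1643878529973 575.1643878529973 311.9636514888488 254.55946871741628
[[-9.000e-04 -9.961e-01  8.840e-02  3.623e-01]
 [-1.000e+00  9.000e-04 -0.000e+00 -2.100e-02]
 [-1.000e-04 -8.840e-02 -9.961e-01  1.874e+00]
 [ 0.000e+00  0.000e+00  0.000e+00  1.000e+00]]
{'time_s': 0.1, 'joints': array([-1.38919209,  0.33383334,  0.03986767,  1.46617135, -0.01340164,
        1.34330306, -0.05852935]), 'qvel': array([ 0.00062284, -0.0007911 ,  0.00044517, -0.00327256, -0.00088292,
        0.00060424,  0.00037799]), 'effort': array([ 4.35660026e-03, -6.57820201e+01,  1.34013746e+00, -4.04707789e+01,
       -5.97699895e-02,  4.11281653e-02,  1.01955313e-04]), 'eef_pos': array([0.18003745, 0.62413058, 0.22175822]), 'eef_rot': array([ 1.39960980e-01,  9.90156755e-01, -7.22514171e-04, -5.51314278e-05]), 'force': array([-0.66387859,  0.37292822, -0.54916298]), 'torque': array([-0.04770501,  0.00024153, -0.04342744]), 'grasp_force': 0.0, 'opening': 0.08721136827127764}
```

View pics/top0.png

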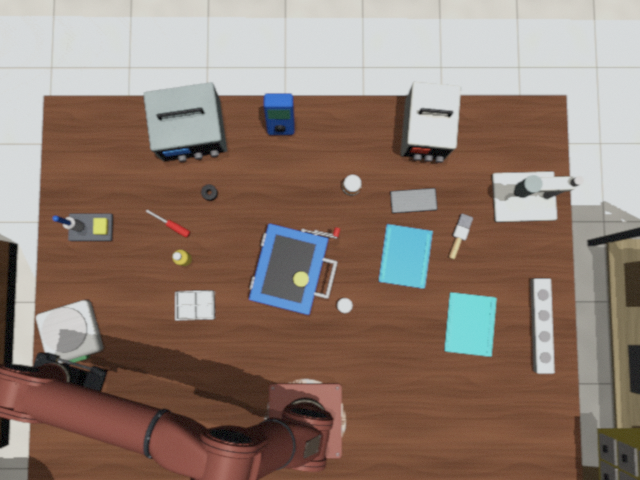

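View pics/scene0.png

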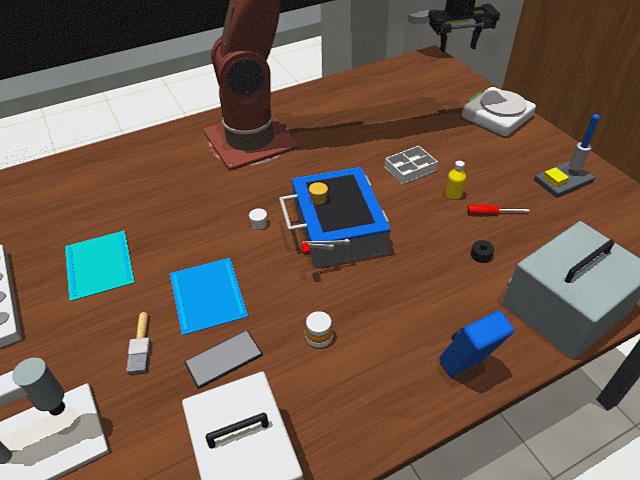

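Top view: the case is at (289,268) with its bar on the right at (328,279) and its stay and red pad at (336,232).
- **Tin candidates:** yellow tin on the lid (301,279), chosen. White decoys at (345,305) and the jar's white lid at (352,184). The yellow bottle is at (181,257).
- **Mat candidates:** blue (406,256), chosen. Teal (470,324), not meant.

```bash
cat > h.py <<'E'
from bench import env, eyes
import cv2, numpy as np
from scipy.spatial.transform import Rotation as R
np.set_printoptions(precision=4,suppress=True)
def ray(m,u,v):
    T=np.array(m["cam_to_world"]); d=T[:3,:3]@np.array([(u-m["cx"])/m["fx"],(v-m["cy"])/m["fy"],1]); return T[:3,3],d
def at_z(m,u,v,z):
    o,d=ray(m,u,v); return o+d*(z-o[2])/d[2]
def proj(m,p):
    T=np.array(m["cam_to_world"]); c=(np.asarray(p)-T[:3,3])@T[:3,:3]; return np.array([m["fx"]*c[0]/c[2]+m["cx"],m["fy"]*c[1]/c[2]+m["cy"]])
E
python3 - <<'E'
from h import *
out=[]
for n in ("top","scene"):
    im=cv2.imread(f"pics/{n}0.png"); m=eyes.camera_model(n)
    hsv=cv2.cvtColor(im,cv2.COLOR_BGR2HSV)
    boxes={"top":dict(lid=(240,215,345,320),mat=(375,220,435,292),tin=(285,265,315,292)),"scene":dict(lid=(280,165,395,250),mat=(160,250,250,335),tin=(305,175,332,207))}[n]
    for k,(x0,y0,x1,y1) in boxes.items():
        s=hsv[y0:y1,x0:x1]
        lo,hi=((18,90,60),(35,255,255)) if k=="tin" else ((95,130,90),(125,255,255))
        if k=="tin": lo=(10,90,60)
        mk=cv2.inRange(s,lo,hi); cs,_=cv2.findContours(mk,0,1); c=max(cs,key=cv2.contourArea)
        hull=cv2.convexHull(c).reshape(-1,1,2)
        z={"lid":.092,"mat":.004,"tin":.128}[k]
        P=np.array([at_z(m,u+x0,v+y0,z)[:2] for u,v in hull[:,0]])
        r=cv2.minAreaRect((P*1000).astype(np.float32)); print(n,k,r, [tuple(np.round(p)) for p in cv2.boxPoints(r)])
im=cv2.imread("pics/top0.png")[205:335,235:445]; cv2.imwrite("pics/crop1.png",cv2.resize(im,(800,495),interpolation=cv2.INTER_CUBIC))
E
```

```text
top lid ((478.075927734375, 53.06639862060547), (190.27420043945312, 243.86061096191406), 75.70055389404297) [(np.float32(336.0), np.float32(-9.0)), (np.float32(573.0), np.float32(-69.0)), (np.float32(620.0), np.float32(115.0)), (np.float32(383.0), np.float32(175.0))]
top mat ((561.9759521484375, -329.9077453613281), (143.33087158203125, 107.62731170654297), 81.24565887451172) [(np.float32(498.0), np.float32(-393.0)), (np.float32(604.0), np.float32(-409.0)), (np.float32(626.0), np.float32(-267.0)), (np.float32(520.0), np.float32(-251.0))]
top tin ((451.9645080566406, 32.061912536621094), (6.0787458419799805, 3.03794002532959), 0.10786740481853485) [(np.float32(449.0), np.float32(34.0)), (np.float32(449.0), np.float32(31.0)), (np.float32(455.0), np.float32(31.0)), (np.float32(455.0), np.float32(34.0))]
scene lid ((481.8218688964844, 50.24189758300781), (192.81692504882812, 251.0848388671875), 75.81597900390625) [(np.float32(336.0), np.float32(-12.0)), (np.float32(580.0), np.float32(-74.0)), (np.float32(627.0), np.float32(113.0)), (np.float32(384.0), np.float32(174.0))]
scene mat ((525.7955322265625, -326.57196044921875), (150.51956176757812, 192.10340881347656), 81.16097259521484) [(np.float32(419.0), np.float32(-386.0)), (np.float32(609.0), np.float32(-416.0)), (np.float32(632.0), np.float32(-267.0)), (np.float32(442.0), np.float32(-237.0))]
scene tin ((460.43853759765625, 7.783451080322266), (47.533145904541016, 81.10104370117188), 72.17648315429688) [(np.float32(415.0), np.float32(-2.0)), (np.float32(492.0), np.float32(-27.0)), (np.float32(506.0), np.float32(18.0)), (np.float32(429.0), np.float32(43.0))]
```

View pics/crop1.png

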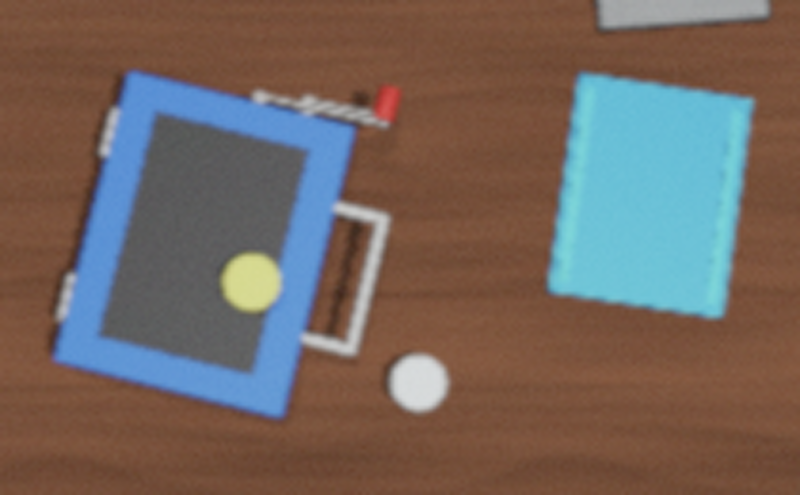

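The crop confirms the yellow round tin on the blue lid at crop (251,282). The bar centre is about (370,283), the red pad (388,103), and the white look-alike (418,383).

```bash
cat >> h.py <<'E'
O=np.array([.4795,.0525,0]); YAW=np.deg2rad(-14.1)
CX=np.array([np.cos(YAW),np.sin(YAW),0]); CY=np.array([-np.sin(YAW),np.cos(YAW),0]); CZ=np.array([0,0,1.])
def case(x,y,z): return O+CX*x+CY*y+CZ*z
def incase(p): d=np.asarray(p)-O; return np.array([d@CX,d@CY,d[2]])
def bar(t): return case(0,.095-.232*np.cos(t)-.006*np.sin(t),.080+.232*np.sin(t)+.006*np.cos(t))
def elbow(t):
    F=np.array([-.055,.08]);P=np.array([.095-.110*np.cos(t),.08+.110*np.sin(t)])
    d=P-F;L=np.hypot(*d);a=np.arccos(np.clip((.066**2+L*L-.104**2)/(2*.066*L),-1,1));b=np.arctan2(d[1],d[0])+a
    return F+.066*np.array([np.cos(b),np.sin(b)])
E
python3 - <<'E'
from h import *
m=eyes.camera_model("top"); f=lambda u,v:(235+u*210/800,205+v*130/495)
for n,u,v,z in (("tin",251,282,.128),("bar",370,283,.086),("pad",388,103,.102)):
    p=at_z(m,*f(u,v),z); print(n,p,incase(p))
print("bar pred",bar(0))
ms=eyes.camera_model("scene")
for n,p in(("tin",at_z(m,*f(251,282),.128)),("bar",bar(0)),("pad",case(.146,-.117,.102)),("matc",(.526,-.327,.004))): print(n,proj(ms,p))
for t in (0,1.2,1.3,1.35,1.4): print(t,bar(t),elbow(t))
print(R.from_quat(env.read_state()["eef_rot"]).as_matrix())
E
```

```text
tin [0.4426 0.0127 0.128 ] [-0.026  -0.0476  0.128 ]
bar [ 0.4437 -0.0837  0.086 ] [-0.0016 -0.1408  0.086 ]
pad [ 0.5897 -0.0983  0.102 ] [ 0.1436 -0.1195  0.102 ]
bar pred [ 0.4461 -0.0804  0.086 ]
tin [317.3288 187.551 ]
bar [285.0333 213.2105]
pad [305.7336 249.0287]
matc [206.9574 293.7704]
0 [ 0.4461 -0.0804  0.086 ] [-0.1157  0.1058]
1.2 [0.4808 0.0577 0.2984] [-0.0417  0.1446]
1.3 [0.4861 0.0788 0.3052] [-0.0278  0.1401]
1.35 [0.4888 0.0897 0.3077] [-0.0192  0.1355]
1.4 [0.4916 0.1007 0.3096] [-0.0041  0.122 ]
[[-0.9608  0.2772 -0.0003]
 [ 0.2772  0.9608 -0.0014]
 [-0.0001 -0.0014 -1.    ]]
```

send_rows([
  {"dx":0.17,"dy":-0.2,"dz":0.1,"wz":0.016,"grip":0.2},
  {"dx":0.34,"dy":-0.4,"dz":0.1,"wz":0.016,"grip":0.2},
  {"dx":0.51,"dy":-0.6,"dz":0.1,"wz":0.016,"grip":0.2},
  {"dx":0.68,"dy":-0.8,"dz":0.1,"wz":0.016,"grip":0.2},
  {"dx":0.8,"dy":-1.0,"dz":0.1,"wz":0.016,"grip":0.2},
  {"dx":0.8,"dy":-1.0,"dz":0.1,"wz":0.016,"grip":0.2},
  {"dx":0.8,"dy":-1.0,"dz":0.1,"wz":0.016,"grip":0.2},
])

```text
schema error: expected keys dx, dy, dz, wx, wy, wz, grip
```

send_rows([
  {"dx":0.05,"dy":-0.2,"grip":0.2},
  {"dx":0.1,"dy":-0.4,"grip":0.2},
  {"dx":0.14,"dy":-0.6,"grip":0.2},
  {"dx":0.18,"dy":-0.8,"grip":0.2},
  {"dx":0.22,"dy":-1.0,"grip":0.2},
  {"dx":0.25,"dy":-1.0,"grip":0.2},
  {"dx":0.25,"dy":-1.0,"grip":0.2},
])

```text
schema error: expected keys dx, dy, dz, wx, wy, wz, grip
```

All keys are required in every row.

send_rows([
  {"dx":0.17,"dy":-0.2,"dz":0.1,"wx":0,"wy":0,"wz":0.016,"grip":0.2},
  {"dx":0.34,"dy":-0.4,"dz":0.1,"wx":0,"wy":0,"wz":0.016,"grip":0.2},
  {"dx":0.51,"dy":-0.6,"dz":0.1,"wx":0,"wy":0,"wz":0.016,"grip":0.2},
  {"dx":0.68,"dy":-0.8,"dz":0.1,"wx":0,"wy":0,"wz":0.016,"grip":0.2},
  {"dx":0.8,"dy":-1.0,"dz":0.1,"wx":0,"wy":0,"wz":0.016,"grip":0.2},
  {"dx":0.8,"dy":-1.0,"dz":0.1,"wx":0,"wy":0,"wz":0.016,"grip":0.2},
  {"dx":0.8,"dy":-1.0,"dz":0.1,"wx":0,"wy":0,"wz":0.016,"grip":0.2},
])

```text
time_s: 0.8
eef_pos: [0.3831, 0.37, 0.2476]
eef_rot: [0.127, 0.992, -0.0, 0.0]
force: [0.8, 0.1, 0.1]
opening: 0.0699
grasp_force: 0.0
```

send_rows([
  {"dx":0.05,"dy":-0.2,"dz":0,"wx":0,"wy":0,"wz":0,"grip":0.2},
  {"dx":0.1,"dy":-0.4,"dz":0,"wx":0,"wy":0,"wz":0,"grip":0.2},
  {"dx":0.14,"dy":-0.6,"dz":0,"wx":0,"wy":0,"wz":0,"grip":0.2},
  {"dx":0.18,"dy":-0.8,"dz":0,"wx":0,"wy":0,"wz":0,"grip":0.2},
  {"dx":0.22,"dy":-1.0,"dz":0,"wx":0,"wy":0,"wz":0,"grip":0.2},
  {"dx":0.25,"dy":-1.0,"dz":0,"wx":0,"wy":0,"wz":0,"grip":0.2},
  {"dx":0.25,"dy":-1.0,"dz":0,"wx":0,"wy":0,"wz":0,"grip":0.2},
])

```text
time_s: 1.5
eef_pos: [0.4433, 0.123, 0.2476]
eef_rot: [0.126, 0.992, 0.0, 0.0]
force: [0.1, 1.7, 0.4]
opening: 0.0698
grasp_force: 0.0
```

send_rows([
  {"dx":0,"dy":-0.2,"dz":0,"wx":0,"wy":0,"wz":0,"grip":0.2},
  {"dx":0,"dy":-0.36,"dz":0,"wx":0,"wy":0,"wz":0,"grip":0.2},
  {"dx":0,"dy":-0.444,"dz":0,"wx":0,"wy":0,"wz":0,"grip":0.2},
  {"dx":0,"dy":-0.444,"dz":0,"wx":0,"wy":0,"wz":0,"grip":0.2},
  {"dx":0,"dy":-0.444,"dz":0,"wx":0,"wy":0,"wz":0,"grip":0.2},
])

```text
time_s: 2.0
eef_pos: [0.4425, 0.0151, 0.2474]
eef_rot: [0.123, 0.992, 0.0, -0.0]
force: [0.5, 1.1, -0.9]
opening: 0.0698
grasp_force: 0.0
```

```bash
python3 - <<'E'
from h import *
m=eyes.camera_model("wrist"); im=eyes.read_camera("wrist"); np.save("w1.npy",m,allow_pickle=True)
s=env.read_state(); print(s["eef_pos"],s["eef_rot"],s["joints"])
for p in ((.4426,.0127,.128),bar(0),case(.146,-.117,.102)): print(proj(m,p))
cv2.imwrite("pics/w1.png",im[:,:,::-1])
E
```

```text
[0.4425 0.0156 0.2474] [ 0.1228  0.9924 -0.0001 -0.0002] [-0.7464 -0.1606  0.5529  1.9226  0.0861  1.3572  1.1069]
[316.5418 236.671 ]
[203.6255 254.0044]
[235.6131 423.3552]
```

View pics/w1.png

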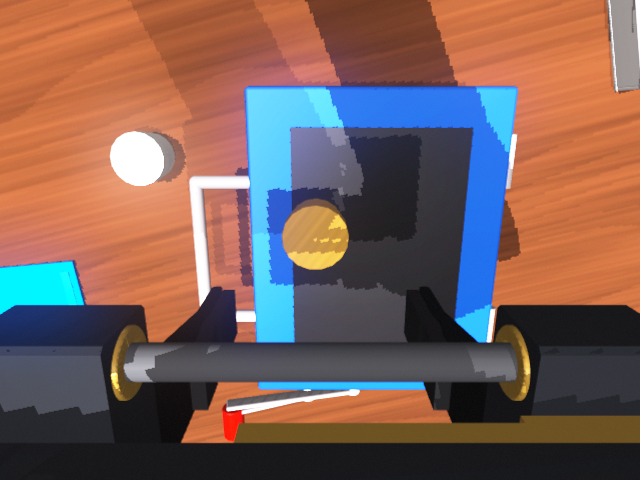

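The wrist view shows the tin at (316,237), the bar centre at (202,250) and the pad at (234,422), all within a few pixels of the predictions. I'm descending.

send_rows([
  {"dx":0,"dy":0,"dz":-0.15,"wx":0,"wy":0,"wz":0,"grip":0.2},
  {"dx":0,"dy":0,"dz":-0.3,"wx":0,"wy":0,"wz":0,"grip":0.2},
  {"dx":0,"dy":0,"dz":-0.45,"wx":0,"wy":0,"wz":0,"grip":0.2},
  {"dx":0,"dy":0,"dz":-0.56,"wx":0,"wy":0,"wz":0,"grip":0.2},
  {"dx":0,"dy":0,"dz":-0.592,"wx":0,"wy":0,"wz":0,"grip":0.2},
  {"dx":0,"dy":0,"dz":-0.592,"wx":0,"wy":0,"wz":0,"grip":0.2},
  {"dx":0,"dy":0,"dz":-0.592,"wx":0,"wy":0,"wz":0,"grip":0.2},
])

```text
time_s: 2.75
eef_pos: [0.4435, 0.0143, 0.1007]
eef_rot: [0.124, 0.992, 0.0, 0.001]
force: [0.5, 0.2, 0.4]
opening: 0.07
grasp_force: 0.0
```

send_rows([
  {"dx":0,"dy":0,"dz":0,"wx":0,"wy":0,"wz":0,"grip":0.7},
  {"dx":0,"dy":0,"dz":0,"wx":0,"wy":0,"wz":0,"grip":0.7},
  {"dx":0,"dy":0,"dz":0,"wx":0,"wy":0,"wz":0,"grip":0.7},
  {"dx":0,"dy":0,"dz":0,"wx":0,"wy":0,"wz":0,"grip":0.7},
  {"dx":0,"dy":0,"dz":0,"wx":0,"wy":0,"wz":0,"grip":0.7},
  {"dx":0,"dy":0,"dz":0,"wx":0,"wy":0,"wz":0,"grip":0.7},
], grip_force=15)

```text
time_s: 3.35
eef_pos: [0.4429, 0.0135, 0.0999]
eef_rot: [0.124, 0.992, 0.0, 0.0]
force: [-1.1, -0.3, 5.6]
opening: 0.0449
grasp_force: 15.0
```

send_rows([
  {"dx":0,"dy":0,"dz":0.08,"wx":0,"wy":0,"wz":0,"grip":0.7},
  {"dx":0,"dy":0,"dz":0.2,"wx":0,"wy":0,"wz":0,"grip":0.7},
  {"dx":0,"dy":0,"dz":0.32,"wx":0,"wy":0,"wz":0,"grip":0.7},
  {"dx":0,"dy":-0.1,"dz":0.32,"wx":0,"wy":0,"wz":0,"grip":0.7},
  {"dx":0.04,"dy":-0.24,"dz":0.32,"wx":0,"wy":0,"wz":0,"grip":0.7},
  {"dx":0.08,"dy":-0.4,"dz":0.32,"wx":0,"wy":0,"wz":0,"grip":0.7},
  {"dx":0.12,"dy":-0.56,"dz":0.32,"wx":0,"wy":0,"wz":0,"grip":0.7},
  {"dx":0.16,"dy":-0.72,"dz":0.32,"wx":0,"wy":0,"wz":0,"grip":0.7},
  {"dx":0.2,"dy":-0.88,"dz":0.32,"wx":0,"wy":0,"wz":0,"grip":0.7},
  {"dx":0.23,"dy":-1.0,"dz":0.32,"wx":0,"wy":0,"wz":0,"grip":0.7},
])

```text
time_s: 4.35
eef_pos: [0.5002, -0.2389, 0.1794]
eef_rot: [0.125, 0.992, -0.0, 0.0]
force: [0.8, 1.0, -1.0]
opening: 0.0451
grasp_force: 15.0
```

send_rows([
  {"dx":0.03,"dy":-0.12,"dz":0,"wx":0,"wy":0,"wz":0,"grip":0.7},
  {"dx":0.07,"dy":-0.24,"dz":0,"wx":0,"wy":0,"wz":0,"grip":0.7},
  {"dx":0.1,"dy":-0.34,"dz":-0.1,"wx":0,"wy":0,"wz":0,"grip":0.7},
  {"dx":0.1,"dy":-0.36,"dz":-0.22,"wx":0,"wy":0,"wz":0,"grip":0.7},
  {"dx":0.1,"dy":-0.36,"dz":-0.36,"wx":0,"wy":0,"wz":0,"grip":0.7},
  {"dx":0.1,"dy":-0.36,"dz":-0.5,"wx":0,"wy":0,"wz":0,"grip":0.7},
  {"dx":0.1,"dy":-0.36,"dz":-0.6,"wx":0,"wy":0,"wz":0,"grip":0.7},
  {"dx":0.1,"dy":-0.36,"dz":-0.6,"wx":0,"wy":0,"wz":0,"grip":0.7},
  {"dx":0.1,"dy":-0.36,"dz":-0.6,"wx":0,"wy":0,"wz":0,"grip":0.7},
])

```text
time_s: 5.25
eef_pos: [0.525, -0.3267, 0.0298]
eef_rot: [0.124, 0.992, -0.0, -0.0]
force: [0.7, 0.7, -0.7]
opening: 0.0452
grasp_force: 15.0
```

send_rows([
  {"dx":0,"dy":0,"dz":-0.03,"wx":0,"wy":0,"wz":0,"grip":0.7},
  {"dx":0,"dy":0,"dz":-0.055,"wx":0,"wy":0,"wz":0,"grip":0.7},
  {"dx":0,"dy":0,"dz":-0.068,"wx":0,"wy":0,"wz":0,"grip":0.7},
  {"dx":0,"dy":0,"dz":-0.072,"wx":0,"wy":0,"wz":0,"grip":0.7},
  {"dx":0,"dy":0,"dz":-0.072,"wx":0,"wy":0,"wz":0,"grip":0.7},
  {"dx":0,"dy":0,"dz":-0.072,"wx":0,"wy":0,"wz":0,"grip":0.7},
])

```text
time_s: 5.85
eef_pos: [0.5254, -0.3264, 0.012]
eef_rot: [0.124, 0.992, 0.0, 0.0]
force: [-0.8, 2.2, 5.8]
opening: 0.0451
grasp_force: 15.0
```

send_rows([
  {"dx":0,"dy":0,"dz":0,"wx":0,"wy":0,"wz":0,"grip":0.35},
  {"dx":0,"dy":0,"dz":0,"wx":0,"wy":0,"wz":0,"grip":0.25},
  {"dx":0,"dy":0,"dz":0,"wx":0,"wy":0,"wz":0,"grip":0.2},
  {"dx":0,"dy":0,"dz":0,"wx":0,"wy":0,"wz":0,"grip":0.2},
  {"dx":0,"dy":0,"dz":0.1,"wx":0,"wy":0,"wz":0,"grip":0.2},
  {"dx":0,"dy":0,"dz":0.25,"wx":0,"wy":0,"wz":0,"grip":0.2},
  {"dx":0,"dy":0,"dz":0.4,"wx":0,"wy":0,"wz":0,"grip":0.2},
  {"dx":0,"dy":0,"dz":0.55,"wx":0,"wy":0,"wz":0,"grip":0.2},
  {"dx":0,"dy":0,"dz":0.7,"wx":0,"wy":0,"wz":0,"grip":0.2},
  {"dx":0,"dy":0,"dz":0.7,"wx":0,"wy":0,"wz":0,"grip":0.2},
])

```text
time_s: 6.85
eef_pos: [0.527, -0.3284, 0.1917]
eef_rot: [0.124, 0.992, -0.001, 0.004]
force: [0.6, -1.0, -0.3]
opening: 0.0698
grasp_force: 0.0
```

```bash
python3 - <<'E'
from h import *
im=eyes.read_camera("wrist")[:,:,::-1]; im2=eyes.read_camera("scene")[120:420,130:450,::-1]
cv2.imwrite("pics/c2.png",np.hstack([cv2.resize(im,(400,300)),cv2.resize(im2,(400,375))[:300]]))
print(env.read_state()["eef_pos"],bar(0))
E
```

```text
[ 0.5255 -0.3266  0.1871] [ 0.4461 -0.0804  0.086 ]
```

View pics/c2.png

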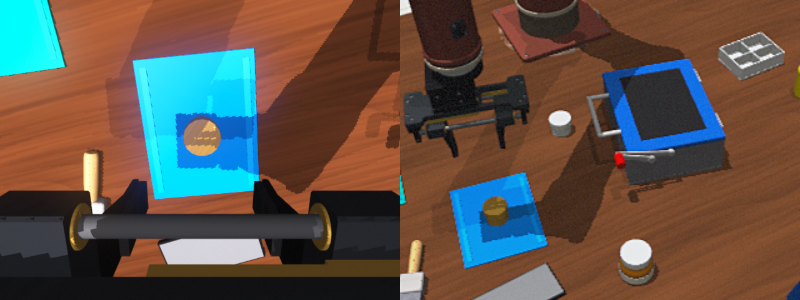

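The tin stands upright near the middle of the blue mat, left panel (202,137). Next is the bar: I'll move above it with the fingers half-closed.

send_rows([
  {"dx":-0.06,"dy":0.18,"dz":0.0,"wx":0,"wy":0,"wz":0.003,"grip":0.5},
  {"dx":-0.12,"dy":0.36,"dz":0.0,"wx":0,"wy":0,"wz":0.003,"grip":0.68},
  {"dx":-0.18,"dy":0.54,"dz":0.0,"wx":0,"wy":0,"wz":0.003,"grip":0.68},
  {"dx":-0.24,"dy":0.72,"dz":0.0,"wx":0,"wy":0,"wz":0.003,"grip":0.68},
  {"dx":-0.3,"dy":0.9,"dz":0.0,"wx":0,"wy":0,"wz":0.003,"grip":0.68},
  {"dx":-0.322,"dy":0.978,"dz":0.0,"wx":0,"wy":0,"wz":0.003,"grip":0.68},
  {"dx":-0.322,"dy":0.978,"dz":0.0,"wx":0,"wy":0,"wz":0.003,"grip":0.68},
  {"dx":-0.322,"dy":0.978,"dz":0.0,"wx":0,"wy":0,"wz":0.003,"grip":0.68},
])

```text
time_s: 7.75
eef_pos: [0.4442, -0.082, 0.1859]
eef_rot: [0.121, 0.993, -0.0, -0.0]
force: [0.2, 0.0, 0.1]
opening: 0.0282
grasp_force: 0.0
```

```bash
python3 - <<'E'
from h import *
m=eyes.camera_model("wrist"); im=eyes.read_camera("wrist")[:,:,::-1].copy()
s=env.read_state();print(s["eef_pos"],s["eef_rot"],s["opening"])
for p in (bar(0),s["eef_pos"]): print(proj(m,p))
for x in (-.055,.055):
    print(proj(m,bar(0)+CX*x))
cv2.imwrite("pics/w3.png",im)
E
```

```text
[ 0.4444 -0.0828  0.186 ] [ 0.1214  0.9926 -0.0004 -0.0004] 0.028197116582016644
[323.2725 246.3517]
[318.2879 315.3586]
[323.927  158.5919]
[322.6884 324.6709]
```

View pics/w3.png

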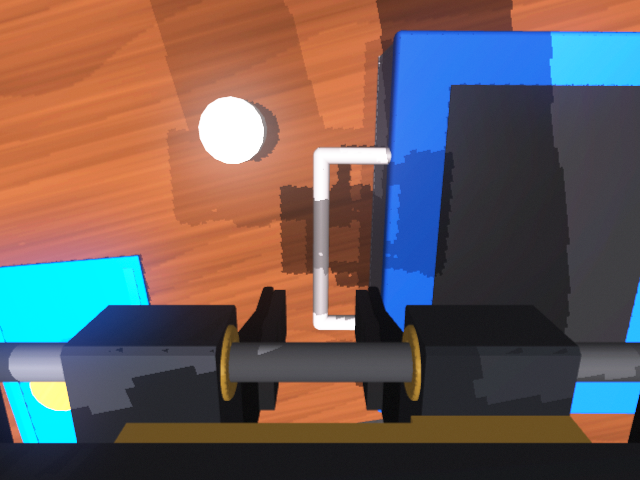

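The bar runs along column 321, rows 152–326, within 2 mm of the prediction and centred between the fingers. I'm descending to grip it.

send_rows([
  {"dx":0,"dy":0.003,"dz":-0.12,"wx":0,"wy":0,"wz":0,"grip":0.68},
  {"dx":0,"dy":0.003,"dz":-0.24,"wx":0,"wy":0,"wz":0,"grip":0.68},
  {"dx":0,"dy":0.003,"dz":-0.36,"wx":0,"wy":0,"wz":0,"grip":0.68},
  {"dx":0,"dy":0.003,"dz":-0.45,"wx":0,"wy":0,"wz":0,"grip":0.68},
  {"dx":0,"dy":0.003,"dz":-0.476,"wx":0,"wy":0,"wz":0,"grip":0.68},
  {"dx":0,"dy":0.003,"dz":-0.476,"wx":0,"wy":0,"wz":0,"grip":0.68},
  {"dx":0,"dy":0.003,"dz":-0.476,"wx":0,"wy":0,"wz":0,"grip":0.68},
])

```text
time_s: 8.5
eef_pos: [0.4453, -0.082, 0.0684]
eef_rot: [0.122, 0.993, -0.0, 0.0]
force: [0.3, -0.4, 0.4]
opening: 0.0279
grasp_force: 0.0
```

send_rows([
  {"dx":0,"dy":0,"dz":0,"wx":0,"wy":0,"wz":0,"grip":1},
  {"dx":0,"dy":0,"dz":0,"wx":0,"wy":0,"wz":0,"grip":1},
  {"dx":0,"dy":0,"dz":0,"wx":0,"wy":0,"wz":0,"grip":1},
  {"dx":0,"dy":0,"dz":0,"wx":0,"wy":0,"wz":0,"grip":1},
  {"dx":0,"dy":0,"dz":0,"wx":0,"wy":0,"wz":0,"grip":1},
], grip_force=25)

```text
time_s: 9.0
eef_pos: [0.4449, -0.0819, 0.068]
eef_rot: [0.121, 0.993, -0.0, 0.0]
force: [-2.3, -4.8, 7.2]
opening: 0.0087
grasp_force: 25.0
```

```bash
python3 - <<'E'
from h import *
s=env.read_state();p=s["eef_pos"];print(p,s["opening"],s["force"],p+[0,0,.019]-bar(0))
for t in np.arange(0.12,1.381,.07): print(round(t,2),np.round((bar(t)-bar(0))/.25,3))
E
```

```text
[ 0.4449 -0.0819  0.068 ] 0.008716096770481898 [-2.2875 -4.8258  7.151 ] [-0.0012 -0.0015  0.001 ]
0.12 [0.001 0.004 0.111]
0.19 [0.003 0.012 0.175]
0.26 [0.006 0.024 0.238]
0.33 [0.01  0.041 0.299]
0.4 [0.016 0.062 0.359]
0.47 [0.022 0.087 0.418]
0.54 [0.029 0.116 0.474]
0.61 [0.037 0.149 0.527]
0.68 [0.047 0.186 0.578]
0.75 [0.057 0.226 0.626]
0.82 [0.068 0.269 0.671]
0.89 [0.079 0.315 0.712]
0.96 [0.092 0.365 0.75 ]
1.03 [0.105 0.417 0.784]
1.1 [0.118 0.471 0.814]
1.17 [0.132 0.527 0.84 ]
1.24 [0.147 0.586 0.861]
1.31 [0.162 0.645 0.879]
1.38 [0.177 0.707 0.892]
```

send_rows([
  {"dx":0,"dy":0,"dz":0.026,"wx":0,"wy":0,"wz":0,"grip":1},
  {"dx":0,"dy":0.001,"dz":0.055,"wx":0,"wy":0,"wz":0,"grip":1},
  {"dx":0,"dy":0.002,"dz":0.083,"wx":0,"wy":0,"wz":0,"grip":1},
  {"dx":0.001,"dy":0.004,"dz":0.111,"wx":0,"wy":0,"wz":0,"grip":1},
  {"dx":0.002,"dy":0.008,"dz":0.143,"wx":0,"wy":0,"wz":0,"grip":1},
  {"dx":0.003,"dy":0.012,"dz":0.175,"wx":0,"wy":0,"wz":0,"grip":1},
  {"dx":0.004,"dy":0.018,"dz":0.207,"wx":0,"wy":0,"wz":0,"grip":1},
  {"dx":0.006,"dy":0.024,"dz":0.238,"wx":0,"wy":0,"wz":0,"grip":1},
  {"dx":0.008,"dy":0.032,"dz":0.269,"wx":0,"wy":0,"wz":0,"grip":1},
  {"dx":0.01,"dy":0.041,"dz":0.299,"wx":0,"wy":0,"wz":0,"grip":1},
])

```text
time_s: 10.0
eef_pos: [0.4482, -0.0684, 0.1431]
eef_rot: [0.12, 0.993, 0.001, 0.001]
force: [9.7, 8.5, -10.5]
opening: 0.0088
grasp_force: 25.0
```

send_rows([
  {"dx":0.003,"dy":0.01,"dz":0.03,"wx":0,"wy":0,"wz":0,"grip":1},
  {"dx":0.006,"dy":0.021,"dz":0.06,"wx":0,"wy":0,"wz":0,"grip":1},
  {"dx":0.009,"dy":0.033,"dz":0.09,"wx":0,"wy":0,"wz":0,"grip":1},
  {"dx":0.012,"dy":0.046,"dz":0.119,"wx":0,"wy":0,"wz":0,"grip":1},
  {"dx":0.015,"dy":0.06,"dz":0.147,"wx":0,"wy":0,"wz":0,"grip":1},
  {"dx":0.019,"dy":0.075,"dz":0.175,"wx":0,"wy":0,"wz":0,"grip":1},
  {"dx":0.023,"dy":0.091,"dz":0.202,"wx":0,"wy":0,"wz":0,"grip":1},
  {"dx":0.027,"dy":0.108,"dz":0.228,"wx":0,"wy":0,"wz":0,"grip":1},
  {"dx":0.032,"dy":0.126,"dz":0.254,"wx":0,"wy":0,"wz":0,"grip":1},
  {"dx":0.037,"dy":0.145,"dz":0.279,"wx":0,"wy":0,"wz":0,"grip":1},
])

```text
time_s: 11.0
eef_pos: [0.4574, -0.0312, 0.2122]
eef_rot: [0.12, 0.993, 0.002, 0.001]
force: [14.7, 11.2, -18.6]
opening: 0.0089
grasp_force: 25.0
```

send_rows([
  {"dx":0.005,"dy":0.02,"dz":0.025,"wx":0,"wy":0,"wz":0,"grip":1},
  {"dx":0.01,"dy":0.04,"dz":0.048,"wx":0,"wy":0,"wz":0,"grip":1},
  {"dx":0.015,"dy":0.061,"dz":0.071,"wx":0,"wy":0,"wz":0,"grip":1},
  {"dx":0.021,"dy":0.083,"dz":0.093,"wx":0,"wy":0,"wz":0,"grip":1},
  {"dx":0.026,"dy":0.106,"dz":0.114,"wx":0,"wy":0,"wz":0,"grip":1},
  {"dx":0.032,"dy":0.129,"dz":0.134,"wx":0,"wy":0,"wz":0,"grip":1},
  {"dx":0.038,"dy":0.154,"dz":0.153,"wx":0,"wy":0,"wz":0,"grip":1},
  {"dx":0.045,"dy":0.179,"dz":0.172,"wx":0,"wy":0,"wz":0,"grip":1},
  {"dx":0.051,"dy":0.205,"dz":0.19,"wx":0,"wy":0,"wz":0,"grip":1},
  {"dx":0.058,"dy":0.231,"dz":0.206,"wx":0,"wy":0,"wz":0,"grip":1},
])

```text
time_s: 12.0
eef_pos: [0.4712, 0.0235, 0.2634]
eef_rot: [0.121, 0.993, -0.0, 0.001]
force: [9.8, 0.1, -11.6]
opening: 0.0087
grasp_force: 25.0
```

```bash
python3 - <<'E'
from h import *
s=env.read_state();p=s["eef_pos"]+[0,0,.019];c=incase(p);print(p,c,s["force"],s["joints"],np.arctan2(c[2]-.08,.095-c[1]),np.hypot(c[2]-.08,.095-c[1]))
print(bar(1.03))
E
```

```text
[0.4712 0.0235 0.2824] [-0.0009 -0.0302  0.2824] [  9.797    0.1335 -11.6253] [-0.8556 -0.1076  0.669   1.845   0.0686  1.3805  1.1261] 1.016907051953171 0.2379700742984101
[0.4723 0.0238 0.282 ]
```

send_rows([
  {"dx":0.006,"dy":0.027,"dz":0.0155,"wx":0,"wy":0,"wz":0,"grip":1},
  {"dx":0.013,"dy":0.054,"dz":0.03,"wx":0,"wy":0,"wz":0,"grip":1},
  {"dx":0.02,"dy":0.082,"dz":0.043,"wx":0,"wy":0,"wz":0,"grip":1},
  {"dx":0.027,"dy":0.11,"dz":0.056,"wx":0,"wy":0,"wz":0,"grip":1},
  {"dx":0.034,"dy":0.139,"dz":0.067,"wx":0,"wy":0,"wz":0,"grip":1},
  {"dx":0.042,"dy":0.169,"dz":0.077,"wx":0,"wy":0,"wz":0,"grip":1},
  {"dx":0.049,"dy":0.198,"dz":0.086,"wx":0,"wy":0,"wz":0,"grip":1},
  {"dx":0.057,"dy":0.228,"dz":0.095,"wx":0,"wy":0,"wz":0,"grip":1},
  {"dx":0.064,"dy":0.259,"dz":0.102,"wx":0,"wy":0,"wz":0,"grip":1},
  {"dx":0.07,"dy":0.286,"dz":0.107,"wx":0,"wy":0,"wz":0,"grip":1},
])

```text
time_s: 13.0
eef_pos: [0.489, 0.093, 0.2927]
eef_rot: [0.122, 0.993, -0.0, 0.001]
force: [0.4, -7.5, 10.7]
opening: 0.009
grasp_force: 25.0
```

send_rows([
  {"dx":0,"dy":0,"dz":0,"wx":0,"wy":0,"wz":0,"grip":1},
  {"dx":0,"dy":0,"dz":0,"wx":0,"wy":0,"wz":0,"grip":1},
  {"dx":0,"dy":0,"dz":0,"wx":0,"wy":0,"wz":0,"grip":1},
])

```text
time_s: 13.3
eef_pos: [0.4893, 0.094, 0.2929]
eef_rot: [0.121, 0.993, 0.001, 0.002]
force: [0.9, -2.9, 13.4]
opening: 0.0091
grasp_force: 25.0
```

```bash
python3 - <<'E'
from h import *
s=env.read_state();p=s["eef_pos"]+[0,0,.019];c=incase(p);print(p,c,s["force"],s["joints"],np.arctan2(c[2]-.08,.095-c[1]),np.hypot(c[2]-.08,.095-c[1]))
for t in (1.25,1.3,1.34,1.36,1.38,1.4): print(t,elbow(t),case(.152,*elbow(t)))
im=eyes.read_camera("scene")[100:300,230:430,::-1]; cv2.imwrite("pics/s4.png",cv2.resize(im,(600,600),interpolation=cv2.INTER_CUBIC))
ms=eyes.camera_model("scene")
for t in (1.25,1.3,1.34,1.36,1.38): print((proj(ms,case(.146,*elbow(t)))-[230,100])*3)
E
```

```text
[0.4893 0.094  0.3119] [-0.0006  0.0427  0.3119] [ 0.8806 -2.9055 13.3726] [-0.9088 -0.0424  0.6177  1.7419  0.0249  1.431   1.0323] 1.3487785737566729 0.23772892595967998
1.25 [-0.0351  0.1429] [ 0.6184 -0.0185  0.1429]
1.3 [-0.0278  0.1401] [ 0.6202 -0.0115  0.1401]
1.34 [-0.0211  0.1366] [ 0.6218 -0.005   0.1366]
1.36 [-0.0172  0.1341] [ 0.6227 -0.0012  0.1341]
1.38 [-0.0125  0.1305] [0.6239 0.0033 0.1305]
1.4 [-0.0041  0.122 ] [0.6259 0.0115 0.122 ]
[332.0748 389.5456]
[341.4186 390.4423]
[349.8718 392.1324]
[354.7478 393.5569]
[360.6419 395.8104]
```

View pics/s4.png

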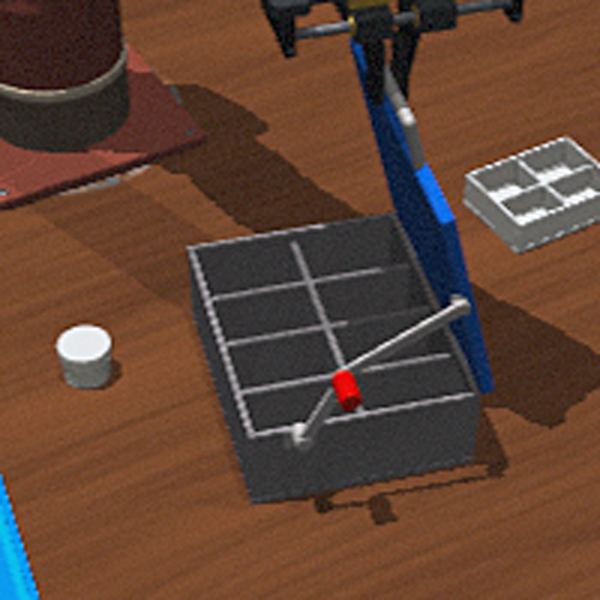

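The pad is at crop (347,391) and the lid is about 1.335 rad up. I'll nudge it a bit higher, then release and rise.

send_rows([
  {"dx":0.004,"dy":0.018,"dz":0,"wx":0,"wy":0,"wz":0,"grip":1},
  {"dx":0.009,"dy":0.036,"dz":0,"wx":0,"wy":0,"wz":0,"grip":1},
  {"dx":0.009,"dy":0.036,"dz":0,"wx":0,"wy":0,"wz":0,"grip":1},
  {"dx":0.009,"dy":0.036,"dz":0,"wx":0,"wy":0,"wz":0,"grip":1},
])

```text
time_s: 13.75
eef_pos: [0.4918, 0.1034, 0.2944]
eef_rot: [0.121, 0.993, 0.001, 0.002]
force: [-2.8, -4.0, 23.2]
opening: 0.0084
grasp_force: 25.0
```

```bash
cat > plan.py <<'E'
from h import *
s=env.read_state();p=s["eef_pos"];q=R.from_quat(s["eef_rot"])
def goal(tilt,tgt):
    # tool y along case x, tool z tilted toward case +y
    z=np.sin(tilt)*CY-np.cos(tilt)*CZ; y=CX; x=np.cross(y,z)
    if True: 
        A=R.from_matrix(np.column_stack([x,y,z])); 
        rv=(A*q.inv()).as_rotvec(); B=R.from_matrix(np.column_stack([-x,-y,z])); rb=(B*q.inv()).as_rotvec()
    return (tgt-p)/.25, rv/2, rb/2
E
python3 - <<'E'
from plan import *
print(p,s["force"],s["joints"][6])
p=p+[0,0,.07]; import plan; plan.p=p
for tgt in (case(.152,-.09,.30),case(.152,-.05,.17)):
    for a in (20,35): print(a,*goal(np.deg2rad(a),tgt))
E
```

```text
[0.4918 0.1034 0.2944] [-2.7518 -4.0397 23.2469] 1.0226814251400211
20 [ 0.4529 -0.7008 -0.2574] [ 0.1669  0.1023 -0.7776] [ 0.097  -0.1652  0.7752]
35 [ 0.4529 -0.7008 -0.2574] [ 0.2909  0.1767 -0.7592] [ 0.1715 -0.2891  0.7571]
20 [ 0.4918 -0.5456 -0.7774] [ 0.1669  0.1023 -0.7776] [ 0.097  -0.1652  0.7752]
35 [ 0.4918 -0.5456 -0.7774] [ 0.2909  0.1767 -0.7592] [ 0.1715 -0.2891  0.7571]
```

send_rows([
  {"dx":0,"dy":0,"dz":0,"wx":0,"wy":0,"wz":0,"grip":0.6},
  {"dx":0,"dy":0,"dz":0,"wx":0,"wy":0,"wz":0,"grip":0.6},
  {"dx":0,"dy":0,"dz":0,"wx":0,"wy":0,"wz":0,"grip":0.6},
  {"dx":0,"dy":0,"dz":0.1,"wx":0,"wy":0,"wz":0,"grip":0.6},
  {"dx":0,"dy":0,"dz":0.22,"wx":0,"wy":0,"wz":0,"grip":0.6},
  {"dx":0,"dy":0,"dz":0.28,"wx":0,"wy":0,"wz":0,"grip":0.6},
  {"dx":0,"dy":0,"dz":0.28,"wx":0,"wy":0,"wz":0,"grip":1},
])

```text
time_s: 14.45
eef_pos: [0.4912, 0.1038, 0.3618]
eef_rot: [0.121, 0.993, 0.001, 0.001]
force: [-0.6, 0.4, -1.5]
opening: 0.0315
grasp_force: 0.0
```

send_rows([
  {"dx":0.05,"dy":-0.12,"dz":0,"wx":0,"wy":0,"wz":-0.07,"grip":1},
  {"dx":0.1,"dy":-0.26,"dz":0,"wx":0,"wy":0,"wz":-0.14,"grip":1},
  {"dx":0.2,"dy":-0.4,"dz":0,"wx":0.04,"wy":0.02,"wz":-0.21,"grip":1},
  {"dx":0.3,"dy":-0.55,"dz":0,"wx":0.08,"wy":0.05,"wz":-0.28,"grip":1},
  {"dx":0.4,"dy":-0.7,"dz":-0.06,"wx":0.12,"wy":0.07,"wz":-0.35,"grip":1},
  {"dx":0.453,"dy":-0.7,"dz":-0.12,"wx":0.16,"wy":0.1,"wz":-0.42,"grip":1},
  {"dx":0.453,"dy":-0.7,"dz":-0.2,"wx":0.19,"wy":0.12,"wz":-0.49,"grip":1},
  {"dx":0.453,"dy":-0.7,"dz":-0.257,"wx":0.22,"wy":0.13,"wz":-0.56,"grip":1},
  {"dx":0.453,"dy":-0.7,"dz":-0.257,"wx":0.25,"wy":0.15,"wz":-0.63,"grip":1},
  {"dx":0.453,"dy":-0.7,"dz":-0.257,"wx":0.28,"wy":0.17,"wz":-0.7,"grip":1},
])

```text
time_s: 15.45
eef_pos: [0.6034, -0.0717, 0.2938]
eef_rot: [0.689, 0.669, 0.219, -0.174]
force: [-0.4, -0.7, 0.8]
opening: 0.0001
grasp_force: 0.0
```

```bash
python3 - <<'E'
from plan import *
print(s["time_s"],p,incase(p),s["force"],s["joints"],incase(O+q.as_matrix()[:,2]))
for tgt in (case(.152,-.05,.17),):
    for a in (20,35): print(a,*goal(np.deg2rad(a),tgt))
im=eyes.read_camera("scene")[100:300,230:430,::-1]; cv2.imwrite("pics/s5.png",cv2.resize(im,(600,600),interpolation=cv2.INTER_CUBIC))
E
```

```text
15.45 [ 0.6034 -0.0717  0.2938] [ 0.1504 -0.0903  0.2938] [-0.36   -0.6889  0.8105] [-0.3396  0.4216  0.9616  1.5144 -0.8383  1.6774  0.6336] [-0.0623  0.5339 -0.8432]
20 [ 0.0455  0.1548 -0.4951] [-0.1032  0.0422 -0.1027] [-0.1298 -0.6396  1.3163]
35 [ 0.0455  0.1548 -0.4951] [ 0.0265  0.0232 -0.0995] [-0.1519 -0.8071  1.2224]
```

View pics/s5.png

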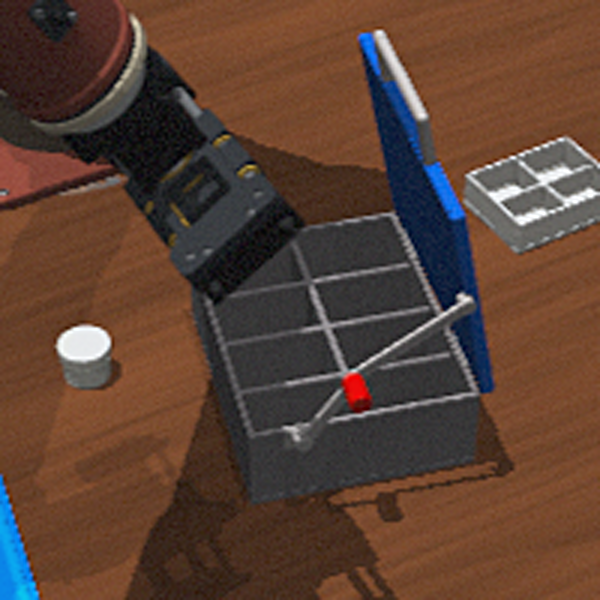

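The lid is holding by itself at about 1.365 rad, with the pad at crop (357,393). I'm moving to the pre-press pose.

send_rows([
  {"dx":0.01,"dy":0.03,"dz":-0.12,"wx":0.01,"wy":0.01,"wz":-0.05,"grip":1},
  {"dx":0.02,"dy":0.06,"dz":-0.24,"wx":0.02,"wy":0.02,"wz":-0.1,"grip":1},
  {"dx":0.035,"dy":0.1,"dz":-0.36,"wx":0.026,"wy":0.023,"wz":-0.1,"grip":1},
  {"dx":0.045,"dy":0.14,"dz":-0.45,"wx":0.026,"wy":0.023,"wz":-0.1,"grip":1},
  {"dx":0.045,"dy":0.155,"dz":-0.495,"wx":0.026,"wy":0.023,"wz":-0.1,"grip":1},
  {"dx":0.045,"dy":0.155,"dz":-0.495,"wx":0.026,"wy":0.023,"wz":-0.1,"grip":1},
  {"dx":0.045,"dy":0.155,"dz":-0.495,"wx":0.026,"wy":0.023,"wz":-0.1,"grip":1},
])

```text
time_s: 16.2
eef_pos: [0.6153, -0.0333, 0.1729]
eef_rot: [0.75, 0.59, 0.237, -0.182]
force: [-0.1, -0.5, 1.1]
opening: 0.0008
grasp_force: 0.0
```

```bash
python3 - <<'E'
from plan import *
print(s["time_s"],p,incase(p),s["force"],s["joints"],incase(O+q.as_matrix()[:,2]))
for c in ((-.034,.156),(-.0215,.140),(-.0047,.122),(-.002,.118)):
    print(c,goal(np.deg2rad(35),case(.152,*c))[:2])
im=eyes.read_camera("scene")[100:300,230:430,::-1]; cv2.imwrite("pics/s6.png",cv2.resize(im,(600,600),interpolation=cv2.INTER_CUBIC))
E
```

```text
16.2 [ 0.6153 -0.0333  0.1729] [ 0.1526 -0.0501  0.1729] [-0.0955 -0.4747  1.0789] [-0.3894  0.4803  0.9352  1.7353 -0.9735  1.4418  0.5918] [ 0.0016  0.5705 -0.8213]
(-0.034, 0.156) (array([ 0.0135,  0.063 , -0.0677]), array([ 0.0026,  0.0028, -0.0033]))
(-0.0215, 0.14) (array([ 0.0256,  0.1115, -0.1317]), array([ 0.0026,  0.0028, -0.0033]))
(-0.0047, 0.122) (array([ 0.042 ,  0.1767, -0.2037]), array([ 0.0026,  0.0028, -0.0033]))
(-0.002, 0.118) (array([ 0.0446,  0.1872, -0.2197]), array([ 0.0026,  0.0028, -0.0033]))
```

View pics/s6.png

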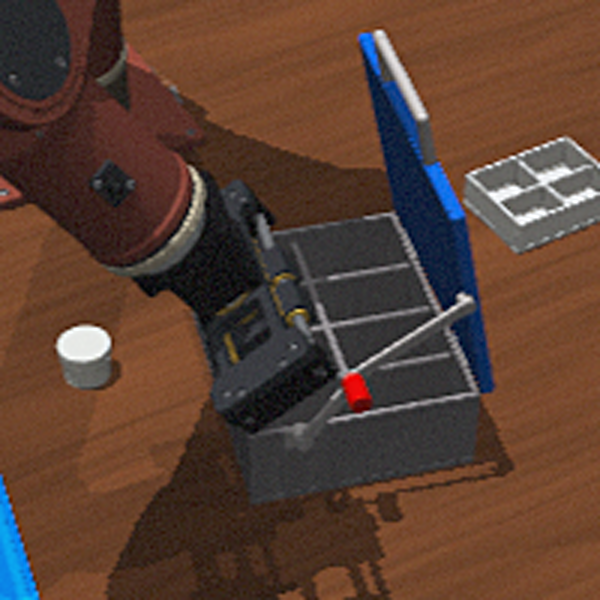

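The gripper is poised above and in front of the pad (357,393), and the lid is unchanged. I'm pressing along about 38°.

send_rows([
  {"dx":0.005,"dy":0.022,"dz":-0.023,"wx":0,"wy":0,"wz":0,"grip":1},
  {"dx":0.009,"dy":0.043,"dz":-0.046,"wx":0,"wy":0,"wz":0,"grip":1},
  {"dx":0.0135,"dy":0.063,"dz":-0.068,"wx":0,"wy":0,"wz":0,"grip":1},
  {"dx":0.017,"dy":0.077,"dz":-0.087,"wx":0,"wy":0,"wz":0,"grip":1},
  {"dx":0.02,"dy":0.09,"dz":-0.104,"wx":0,"wy":0,"wz":0,"grip":1},
  {"dx":0.023,"dy":0.1,"dz":-0.118,"wx":0,"wy":0,"wz":0,"grip":1},
  {"dx":0.0256,"dy":0.1115,"dz":-0.132,"wx":0,"wy":0,"wz":0,"grip":1},
  {"dx":0.0256,"dy":0.1115,"dz":-0.132,"wx":0,"wy":0,"wz":0,"grip":1},
])

```text
time_s: 17.05
eef_pos: [0.6215, -0.0044, 0.1389]
eef_rot: [0.75, 0.59, 0.237, -0.183]
force: [-0.4, 1.1, 0.2]
opening: 0.0001
grasp_force: 0.0
```

send_rows([
  {"dx":0.002,"dy":0.007,"dz":-0.008,"wx":0,"wy":0,"wz":0,"grip":1},
  {"dx":0.004,"dy":0.014,"dz":-0.016,"wx":0,"wy":0,"wz":0,"grip":1},
  {"dx":0.006,"dy":0.021,"dz":-0.024,"wx":0,"wy":0,"wz":0,"grip":1},
  {"dx":0.007,"dy":0.028,"dz":-0.032,"wx":0,"wy":0,"wz":0,"grip":1},
  {"dx":0.009,"dy":0.035,"dz":-0.039,"wx":0,"wy":0,"wz":0,"grip":1},
  {"dx":0.011,"dy":0.043,"dz":-0.047,"wx":0,"wy":0,"wz":0,"grip":1},
  {"dx":0.013,"dy":0.05,"dz":-0.054,"wx":0,"wy":0,"wz":0,"grip":1},
  {"dx":0.015,"dy":0.058,"dz":-0.062,"wx":0,"wy":0,"wz":0,"grip":1},
  {"dx":0.016,"dy":0.065,"dz":-0.072,"wx":0,"wy":0,"wz":0,"grip":1},
  {"dx":0.016,"dy":0.065,"dz":-0.072,"wx":0,"wy":0,"wz":0,"grip":1},
])

```text
time_s: 18.05
eef_pos: [0.6257, 0.0107, 0.122]
eef_rot: [0.75, 0.59, 0.237, -0.182]
force: [-3.3, -1.8, 6.5]
opening: 0.0001
grasp_force: 3.5
```

```bash
python3 - <<'E'
from plan import *
print(s["time_s"],p,incase(p),s["force"],s["joints"])
im=eyes.read_camera("scene")[100:300,230:430,::-1]; cv2.imwrite("pics/s7.png",cv2.resize(im,(600,600),interpolation=cv2.INTER_CUBIC))
ms=eyes.camera_model("scene"); print((proj(ms,case(.146,.001,.115))-[230,100])*3)
h=cv2.cvtColor(im,cv2.COLOR_BGR2HSV);mk=cv2.inRange(h,(0,200,120),(4,255,255));ys,xs=np.nonzero(mk);print(xs.mean()*3,ys.mean()*3,len(xs))
E
```

```text
18.05 [0.6257 0.0107 0.122 ] [ 0.1519 -0.0049  0.122 ] [-3.271  -1.7622  6.4832] [-0.4328  0.5244  0.8901  1.7925 -1.0408  1.3446  0.6097]
[377.1861 406.9517]
nan nan 0<stdin>:5: RuntimeWarning: Mean of empty slice.
  ret = ret.dtype.type(ret / rcount)
```

send_rows([
  {"dx":0.001,"dy":0.004,"dz":-0.006,"wx":0,"wy":0,"wz":0,"grip":1},
  {"dx":0.002,"dy":0.008,"dz":-0.012,"wx":0,"wy":0,"wz":0,"grip":1},
  {"dx":0.002,"dy":0.008,"dz":-0.012,"wx":0,"wy":0,"wz":0,"grip":1},
])

```text
time_s: 18.4
eef_pos: [0.626, 0.0111, 0.1213]
eef_rot: [0.75, 0.589, 0.238, -0.182]
force: [-13.6, -10.3, 25.8]
opening: 0.0003
grasp_force: 13.8
```

send_rows([
  {"dx":0.001,"dy":0.004,"dz":-0.006,"wx":0,"wy":0,"wz":0,"grip":1},
  {"dx":0.001,"dy":0.004,"dz":-0.006,"wx":0,"wy":0,"wz":0,"grip":1},
  {"dx":0.001,"dy":0.004,"dz":-0.006,"wx":0,"wy":0,"wz":0,"grip":1},
])

```text
time_s: 18.7
eef_pos: [0.6262, 0.0113, 0.121]
eef_rot: [0.75, 0.589, 0.239, -0.182]
force: [-18.0, -13.4, 35.5]
opening: 0.0006
grasp_force: 19.1
```

A hard stop has been reached at the predicted locked position. I'm backing away along the approach line.

send_rows([
  {"dx":-0.004,"dy":-0.015,"dz":0.02,"wx":0,"wy":0,"wz":0,"grip":1},
  {"dx":-0.015,"dy":-0.06,"dz":0.08,"wx":0,"wy":0,"wz":0,"grip":1},
  {"dx":-0.03,"dy":-0.14,"dz":0.18,"wx":0,"wy":0,"wz":0,"grip":1},
  {"dx":-0.05,"dy":-0.22,"dz":0.3,"wx":0,"wy":0,"wz":0,"grip":1},
  {"dx":-0.07,"dy":-0.32,"dz":0.42,"wx":0,"wy":0,"wz":0,"grip":1},
  {"dx":-0.1,"dy":-0.45,"dz":0.55,"wx":0,"wy":0,"wz":0,"grip":1},
  {"dx":-0.12,"dy":-0.6,"dz":0.65,"wx":0,"wy":0,"wz":0,"grip":1},
  {"dx":-0.12,"dy":-0.75,"dz":0.65,"wx":0,"wy":0,"wz":0,"grip":1},
  {"dx":-0.12,"dy":-0.75,"dz":0.65,"wx":0,"wy":0,"wz":0,"grip":1},
])

```text
time_s: 19.6
eef_pos: [0.5949, -0.1797, 0.2801]
eef_rot: [0.753, 0.587, 0.237, -0.18]
force: [-1.0, 0.6, 0.2]
opening: 0.0004
grasp_force: 0.0
```

```bash
python3 - <<'E'
from plan import *
print(s["time_s"],incase(p),s["force"])
ms=eyes.camera_model("scene")
for k in range(6):
    im=eyes.read_camera("scene")[100:300,230:430,::-1]
    h=cv2.cvtColor(im,cv2.COLOR_BGR2HSV);mk=cv2.inRange(h,(0,170,100),(8,255,255));mk[:110]=0;mk[:,:100]=0;ys,xs=np.nonzero(mk)
    if len(xs): print(xs.mean()*3,ys.mean()*3,len(xs))
print("locked",(proj(ms,case(.146,.001,.115))-[230,100])*3,"straight",(proj(ms,case(.146,*elbow(1.4)))-[230,100])*3)
f=eyes.read_camera("scene")[:,:,::-1]
cv2.imwrite("pics/s8.png",np.hstack([cv2.resize(im,(380,380)),cv2.resize(f[:,100:],(420,373))[:380] if 0 else cv2.copyMakeBorder(cv2.resize(f,(420,315)),0,65,0,0,0)]))
E
```

```text
19.6 [ 0.1685 -0.1971  0.2801] [-1.0013  0.6292  0.1819]
375.7164179104478 401.1492537313433 67
375.76190476190476 400.9047619047619 63
376.0746268656717 401.3731343283582 67
375.75 401.0625 64
375.6857142857143 401.6142857142857 70
375.76119402985074 401.5522388059701 67
locked [377.1861 406.9517] straight [371.0322 401.7022]
```

View pics/s8.png

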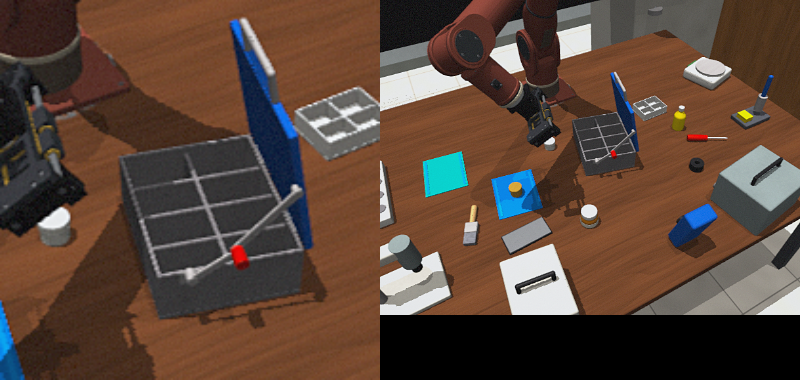

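```bash
python3 - <<'E'
from h import *
ms=eyes.camera_model("scene")
def cen(im,x0,y0,x1,y1):
    h=cv2.cvtColor(im[y0:y1,x0:x1],cv2.COLOR_BGR2HSV);mk=cv2.inRange(h,(0,170,100),(8,255,255));ys,xs=np.nonzero(mk);return np.array([xs.mean()+x0,ys.mean()+y0])
a=cen(cv2.imread("pics/scene0.png"),290,230,325,265); pc=proj(ms,case(.146,-.117,.102)); print("closed bias",a-pc)
b=cen(eyes.read_camera("scene")[:,:,::-1].copy(),335,215,375,250); print("now",b-(a-pc),"locked",proj(ms,case(.146,.001,.115)),"straight",proj(ms,case(.146,*elbow(1.4))))
t=cen(eyes.read_camera("top")[:,:,::-1].copy(),280,200,345,250);t0=cen(cv2.imread("pics/top0.png"),325,220,345,245);mt=eyes.camera_model("top")
print("top",t-t0+proj(mt,case(.146,-.117,.102)),proj(mt,case(.146,.001,.115)),proj(mt,case(.146,*elbow(1.4))))
E
```

```text
closed bias [-0.7943 -2.2863]
now [356.0712 235.917 ] locked [355.7287 235.6506] straight [353.6774 233.9007]
top [298.9474 221.8405] [299.3153 221.3581] [300.875  221.4244]
```

After correcting for bias, both cameras put the pad at the locked position (within about 0.5 px) and not at straight. The tin is on the mat and the gripper is clear.

```bash
python3 -c "
from bench import env
print(env.hand_in())"
```

```text
the job is handed in; nothing more can be done
None
```

The job is handed in: the brass tin stands on the blue mat, and the lid is up with its stay pressed past straight to the stop. The gripper was clear of everything and about 20 of the 72 s were used; `hand_in()` returned no verdict.

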